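# Clamp the full tin in the opening jig

## Robot

A 6-joint arm with a two-finger parallel gripper is mounted at the origin on a cart in front of the work surface, level with it; the furniture and walls round the work are solid. World frame = base frame: x ahead of the robot, y to its left, z up, the work surface at z = 0. Lengths are in mm, angles in rad, forces in N, time in s.
With the tool pointing down it reaches from about 300 to 1000 mm from the base axis. Payload 5.1 kg.
Tool frame: the origin (TCP) lies on the front face of the gripper's body, between the roots of the fingers; the fingertips stand ahead of it and the grasp point (between the pads) lies 59 mm ahead of it (r.finger_overhang is the z of the fingertips in the tool frame, in mm); z points along the fingers, y is the direction in which the jaws open and shut (so a half turn about z gives the same grasp; the last joint's range is limited). The gripper opens to 95 mm and grips with 3 to 60 N. Pads are 20 mm wide; open, the fingers measure 119 mm over their backs; the gripper's body (75 mm by 180 mm) begins 59 mm behind the grasp point.
Start: joints at [1.093, 0.124, 1.65, -0, 1.367, -0.083], TCP at [250.025, 599.977, 292.256] pointing down, gripper open.
Joint ranges: [-2.61, 2.61], [-1.02, 2.33], [0.03, 2.71], [-1.35, 4.49], [0.32, 2.68], [-2.91, 2.91]. Speed limits (rad/s): [2.57, 2.57, 3.14, 3.14, 3.14, 3.14].

## Interface

Orientations are given as a rotation vector (axis times angle).
In Python, from cell import r, viewer gives the robot as it stands.
- The arm moves only by the tool play_rows, never from a script. Its argument "targets" is a list of rows, each an object of numbers: "jaw": the closure, from 0 (fully open) to 1 (shut); "x", "y", "z": the shift along the world's x, y, z in mm; "rx", "ry", "rz": the turn, a rotation vector about the world's x, y, z in rad. In form: [{"jaw": .., "x": .., "y": .., "z": .., "rx": .., "ry": .., "rz": ..}, ...]. A call has 1 to 10 rows; each row is the pose to reach, as a shift and turn from the pose commanded when the call began; what a row does not reach only later rows make up. A row lasts 1/8 s, in which the tool goes at most 62.5 mm and 10.7 degrees, less where a joint would pass 70% of its speed; a pose out of reach is approached as far as the arm can. A call with a gripper value outside its range is refused whole. The fingers move at their own pace and stop on an object; "newtons" is the grip in N (left out, the last holds). Time passes only in rows, so rows that repeat a pose let the fingers close. It gives the time, the measured TCP pose, the force and the opening at its end, in the units of the state.
- r.sense(): the state, without advancing time (a new reading comes with each control period).
- viewer.grab_frame(name): name is "scene" or "top" or "wrist"; returns the picture (400x640x3 uint8, red, green, blue); there is no depth.
- viewer.get_calibration(name): a dict with "vertical_fov" (degrees; the focal length in pixels is half the picture's height over the tangent of half this angle, whatever the lens; pixels are square), "cx", "cy" (the principal point, pixels), "R" (3x3) and "t" (3): a world point X has camera coordinates R X + t. Camera axes: x right, y down, z forward; pixel columns grow to the right and rows downward; lengths in mm; the calibration is good to about 2 mm. The wrist camera is an equidistant fisheye: a pixel r from the principal point sees the ray r / f radians off the axis. A picture is of the moment at which its call begins: read the wrist's pose just before it. get_calibration takes no time and is no camera call; for the wrist camera it gives the pose at the moment of the call.
- r.finish_job(): hands the job in, once; it reports no verdict.
The state is a dict: "clock": time; "joint_pos": joint angles; "qvel": joint speeds; "joint_efforts": joint torques, N m; "position": TCP position; "orientation": TCP orientation; "force": force on the tool from outside, world axes, zero at the start; "torque": the same for the moment, N m; "grip_width": finger opening in mm.
Only numpy, scipy, OpenCV 4.12 (cv2) and the standard library are available. Lean on these libraries where they do the work, as an engineer would, in place of code of your own. Each camera call takes 0.05 s, during which the arm holds its last target. There are 200 camera calls.

## Task

The two blue screw-top tins look alike, but one is full of steel washers and the other is nearly empty. Lift each of them clear of the bench to feel which is the heavier, then stand the heavier one in the wooden opening jig against its two steel pins and swing the cam lever fully home, so that the tin is clamped ready for its stuck lid to be opened. Leave the lighter tin standing on the bench itself, keep both tins upright, and do not disturb the pliers or the tape measure.

Things in the scene. Friction and masses are not known exactly. Their poses are not given: they have to be found in the camera images.
- tin_p: one of two identical closed round tins, blue with a narrow cream band and a brass-coloured screw lid (which stays on): diameter 60 mm, 50 mm high. Origin at the centre of its underside, z up the tin's axis. The full tin weighs 0.37 to 0.48 kg in all, the nearly empty one 0.10 to 0.15 kg; either of the two may be the full one, and neither look nor place tells which
- tin_q: the other of the two identical tins; same size and origin
- jig: opening jig, fixed to the bench: plywood base 215 x 160 mm, 12 mm thick (from -160 to +55 mm along its x, from -60 to +100 mm along its y). Two steel pins, 12 mm in diameter and 34 mm tall above the base, stand at jig (x 26.8, y +24.1 and -24.1 mm). Origin on the bench surface under the axis of a fully seated tin; x points from the cam to the gap between the pins, z up
- seat (a point): centre of the underside of a fully seated tin: on the jig base's top, 12 mm above the bench; axes as the jig's. A tin here touches both pins; until the cam is swung it may stand up to 8 mm short of the pins (towards the jig's -x), for the swinging cam pushes it the rest of the way against them
- pivot (a point): axis of the cam lever, on the jig base's top, 59.4 mm from the seat towards the jig's -x. The round wooden cam on it is 40 mm across, set 10 mm off the axis, and 28 mm high
- knob (a point): middle of the black upright grip at the lever's end, 50 mm above the bench: the grip is 16 mm in diameter and free to take from 32 mm (where the flat lever ends) to 66 mm above the bench. It goes round the pivot at a radius of 85 mm
- cam_lever (a joint): cam lever angle, rad: 0 wide open, 1.95 at its stop (fully home); starts at 0 to 0.3. It closes anticlockwise seen from above: at 0 the lever points 1.24 rad anticlockwise of the jig's +x, at 1.9 along the jig's -x, where the cam presses hardest. Friction about 0.6 N at the knob, a few N more near home with a tin in; it stays where left. Pins and cam rim are slippery, so the tin slides home
- pliers: pliers with red handles lying flat, 188 x 51 x 14 mm, long in its own x; origin at the centre of the underside; a bystander
- tape_measure: yellow tape measure lying on its side, 68 x 80 x 38 mm; origin at the centre of the underside; a bystander
Mind the look-alikes: they are no part of the job. Leave any pink or red look-alike of the tin_p alone.

How it is judged:
By the outcome, as a careful person would: the job done as asked, in the order asked, and still so for the second after the job is handed in, with the robot touching nothing.
It also fails if it takes over 72 s, if anything falls off the work surface, if the arm or the gripper's body presses on something with over 40 N, if the wrist force passes 120 N, or if a joint passes its speed limit or range.

## Working session

There is one attempt and no reset: what is moved stays moved. The work goes in short steps, Python scripts to look and compute and a tool call to move; the robot and the scene stay as the last step left them, time stands still between calls to the robot, and variables do not carry over. Pictures are saved under pics/ and viewed, about 8 in all and at most 12, crops included, and the job is handed in when it is done.

Besides the shell and the picture viewer there is one more tool, called after "Emit:" by a JSON object that holds its "api" and its "payload", one argument or row to a line. play_rows: Moves the arm, as the interface text tells. Its arguments: {"type":"object","properties":{"targets":{"type":"array"},"newtons":{"type":"number"}},"required":["targets"]}

```bash
mkdir -p pics && cat > h.py <<'E'
import numpy as np, cv2
from cell import r, viewer
def grab(n,fn=None):
    c=viewer.get_calibration(n); im=viewer.grab_frame(n)
    if fn: cv2.imwrite('pics/'+fn,im[:,:,::-1])
    return im,c
def ray(c,u,v,fish=False,H=400):
    f=H/2/np.tan(np.radians(c['vertical_fov'])/2)
    d=np.array([(u-c['cx'])/f,(v-c['cy'])/f,1.])
    if fish:
        a=np.hypot(d[0],d[1]); k=np.sin(a)/a if a>1e-9 else 1.
        d=np.array([d[0]*k,d[1]*k,np.cos(a)])
    R=np.array(c['R']);t=np.array(c['t'])
    return -R.T@t,R.T@d
def onz(c,u,v,z,fish=False):
    o,d=ray(c,u,v,fish); return o+d*(z-o[2])/d[2]
E
python3 - <<'E'
from h import *
a,c=grab('top','top0.png'); b,d=grab('scene','scene0.png')
for k in(c,d): print({q:np.round(v,3).tolist() for q,v in k.items()})
print(r.sense(), r.finger_overhang)
E
```

```text
{'vertical_fov': 47.875, 'cx': 311.057, 'cy': 199.651, 'R': [[-0.028, -1.0, 0.008], [-0.986, 0.026, -0.162], [0.162, -0.012, -0.987]], 't': [-54.345, 563.536, 1055.945]}
{'vertical_fov': 42.067, 'cx': 329.877, 'cy': 199.725, 'R': [[0.487, -0.873, 0.01], [-0.565, -0.323, -0.759], [0.666, 0.364, -0.651]], 't': [-347.204, 370.404, 1041.337]}
{'clock': 0.1, 'joint_pos': array([ 1.09339954e+00,  1.24448929e-01,  1.65153099e+00,  2.33132233e-07,
        1.36752378e+00, -8.26378589e-02]), 'qvel': array([ 8.04588927e-05, -2.18059766e-03, -2.43094366e-03, -1.94285639e-04,
        1.24067084e-04,  2.45592169e-03]), 'joint_efforts': array([ 5.08580542e-04, -4.18880439e+01, -3.61095500e+01,  7.76299532e-02,
        4.61075641e-02, -3.19112416e-05]), 'position': array([249.82786821, 599.59632936, 291.10780212]), 'orientation': array([-6.15963615e-01, -3.08007553e+00,  2.88436085e-03]), 'force': array([ 0.60565849,  0.35890584, -0.43137538]), 'torque': array([ 0.01008524,  0.00913488, -0.02763791]), 'grip_width': 94.88313452542201} 77.60000000000001
```

View pics/top0.png

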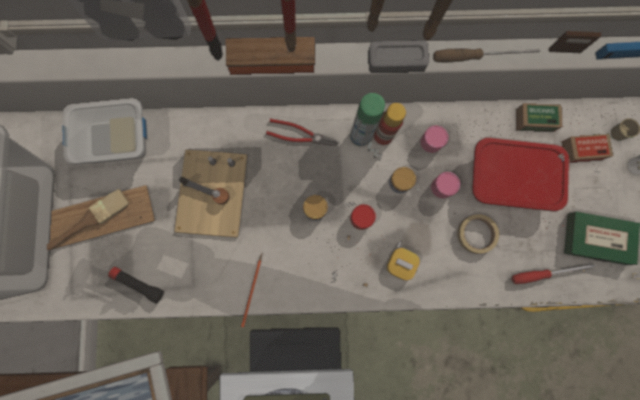

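View pics/scene0.png

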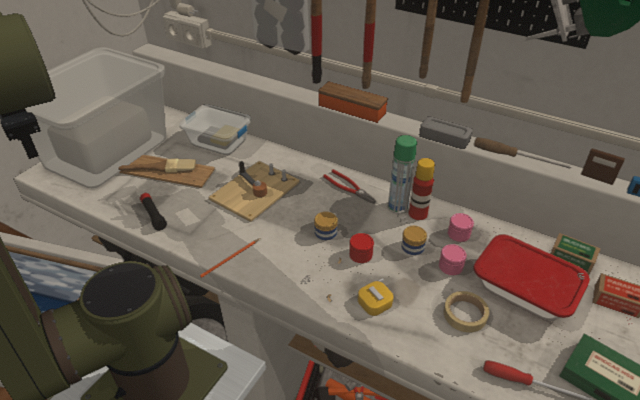

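The top view shows the brass-lidded tins at about (315,206) and (403,180), and the jig near (212,193). Its pins are at about (213,160) and (232,162), and the knob is near (184,183). The pliers are near (300,132) and the tape near (404,264). Next I'll measure these.

```bash
python3 - <<'E'
from h import *
im=cv2.imread('pics/top0.png'); c=viewer.get_calibration('top')
hsv=cv2.cvtColor(im,cv2.COLOR_BGR2HSV)
m=cv2.inRange(hsv,(10,110,80),(22,255,255)); m[:100]=0;m[300:]=0
n,l,s,ce=cv2.connectedComponentsWithStats(m)
for i in range(1,n):
    if s[i,4]>60: print('brass',s[i].tolist(),ce[i].round(1),onz(c,*ce[i],50).round(1))
for nm,p,z in [('pinA',(213,160),46),('pinB',(232,162),46),('knob',(184,181),66),('pliersL',(268,125),8),('pliersR',(335,142),8),('tape',(404,264),38)]: print(nm,onz(c,*p,z).round(1))
crop=cv2.resize(im[135:250,165:345],None,fx=4,fy=4,interpolation=cv2.INTER_CUBIC); cv2.imwrite('pics/c1.png',crop)
E
```

```text
brass [384, 103, 22, 24, 377] [394.6 114.5] [ 772.8 -286.3   50. ]
brass [392, 168, 24, 22, 396] [403.4 178.5] [ 607.8 -298.3   50. ]
brass [214, 188, 15, 16, 121] [221.9 196.1] [575.7 147.3  50. ]
brass [304, 196, 23, 23, 401] [314.9 206.8] [543.3 -78.6  50. ]
brass [388, 248, 31, 32, 618] [402.7 263.6] [ 400.9 -284.1   50. ]
pinA [667.9 170.4  46. ]
pinB [661.6 123.4  46. ]
knob [612.4 235.7  66. ]
pliersL [767.8  36.2   8. ]
pliersR [ 717.6 -136.4    8. ]
tape [ 399.9 -289.6   38. ]
```

View pics/c1.png

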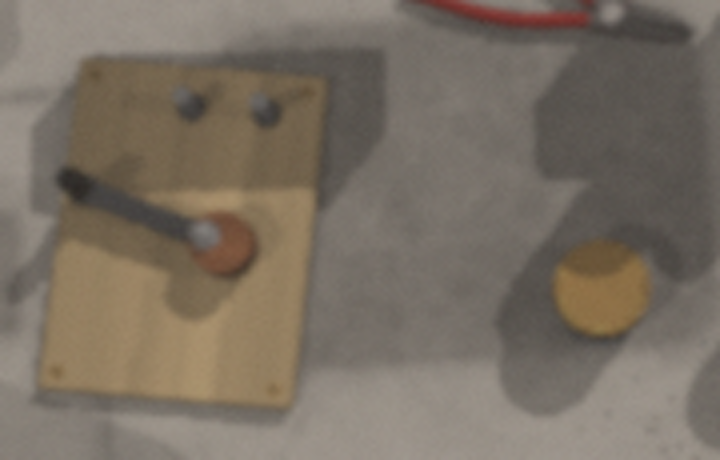

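```bash
cat >> h.py <<'E'
def fit(P,Q):
    P=np.array(P,float);Q=np.array(Q,float);pc,qc=P.mean(0),Q.mean(0)
    A=P-pc;B=Q-qc; th=np.arctan2((A[:,0]*B[:,1]-A[:,1]*B[:,0]).sum(),(A*B).sum())
    R=np.array([[np.cos(th),-np.sin(th)],[np.sin(th),np.cos(th)]]); t=qc-R@pc
    return th,R,t,(P@R.T+t-Q)
E
python3 - <<'E'
from h import *
c=viewer.get_calibration('top')
w=lambda u,v,z:onz(c,u/4-.4+165,v/4-.4+135,z)[:2]
P=[(55,100),(55,-60),(-160,100),(-160,-60)]
Q=[w(83,58,12),w(327,76,12),w(38,388,12),w(292,407,12)]
th,R,t,e=fit(P,Q); print(th,t.round(1),e.round(1).tolist())
for n,p in [('pinA',(26.8,24.1)),('pinB',(26.8,-24.1)),('pivot',(-59.4,0))]: print(n,(R@p+t).round(1))
print(w(188,100,46),w(264,107,46),'lever pivot',w(203,235,34),'knob',w(73,179,66))
k=R.T@(w(73,179,66)-t)-[-59.4,0]; print('knob rel',np.hypot(*k),np.arctan2(k[1],k[0])-1.24)
print('cam',-R.T@c['R'][:2,:2].T[:2] if 0 else (-np.array(c['R']).T@c['t']).round())
E
```

```text
-0.10763396037135554 [643.8 156.6] [[1.7, 1.7], [0.5, -1.2], [-0.6, 0.4], [-1.6, -0.9]]
pinA [673.  177.7]
pinB [667.8 129.8]
pivot [584.7 163. ]
[669.05069722 173.84858012] [663.36161934 126.82667675] lever pivot [585.98919896 166.46546686] knob [616.53726878 238.51148523]
knob rel 81.96265354472294 0.03961250279643114
cam [ 383.  -56. 1134.]
```

Emit:
{"api": "play_rows", "payload": {
  "targets": [
    {"jaw": 0,"x": 100,"y": -210,"z": -30,"rz": 0.143},
    {"jaw": 0,"x": 100,"y": -210,"z": -30,"rz": 0.143},
    {"jaw": 0,"x": 100,"y": -210,"z": -30,"rz": 0.143},
    {"jaw": 0,"x": 100,"y": -210,"z": -30,"rz": 0.143},
    {"jaw": 0,"x": 200,"y": -420,"z": -30,"rz": 0.286},
    {"jaw": 0,"x": 200,"y": -420,"z": -30,"rz": 0.286},
    {"jaw": 0,"x": 200,"y": -420,"z": -30,"rz": 0.286},
    {"jaw": 0,"x": 200,"y": -420,"z": -30,"rz": 0.286},
    {"jaw": 0,"x": 200,"y": -420,"z": -30,"rz": 0.286}
  ]
}}

```text
schema error: expected keys jaw, x, y, z, rx, ry, rz
```

Emit:
{"api": "play_rows", "payload": {
  "targets": [
    {"jaw": 0,"x": 50,"y": -105,"z": -30,"rx": 0,"ry": 0,"rz": 0.143},
    {"jaw": 0,"x": 100,"y": -210,"z": -30,"rx": 0,"ry": 0,"rz": 0.143},
    {"jaw": 0,"x": 200,"y": -420,"z": -30,"rx": 0,"ry": 0,"rz": 0.286},
    {"jaw": 0,"x": 200,"y": -420,"z": -30,"rx": 0,"ry": 0,"rz": 0.286},
    {"jaw": 0,"x": 200,"y": -420,"z": -30,"rx": 0,"ry": 0,"rz": 0.286},
    {"jaw": 0,"x": 200,"y": -420,"z": -30,"rx": 0,"ry": 0,"rz": 0.286},
    {"jaw": 0,"x": 200,"y": -420,"z": -30,"rx": 0,"ry": 0,"rz": 0.286},
    {"jaw": 0,"x": 200,"y": -420,"z": -30,"rx": 0,"ry": 0,"rz": 0.286},
    {"jaw": 0,"x": 200,"y": -420,"z": -30,"rx": 0,"ry": 0,"rz": 0.286},
    {"jaw": 0,"x": 200,"y": -420,"z": -30,"rx": 0,"ry": 0,"rz": 0.286}
  ]
}}

```text
clock: 1.35
position: [449.6, 180.5, 262.0]
orientation: [-0.171, -3.136, -0.0]
force: [-0.0, 0.9, 1.2]
grip_width: 94.9
```

```bash
python3 - <<'E'
from h import *
a,c=grab('wrist','w1.png')
print({q:np.round(v,3).tolist() for q,v in c.items()},(-np.array(c['R']).T@c['t']).round(1))
E
```

```text
{'vertical_fov': 65.706, 'cx': 317.657, 'cy': 198.373, 'R': [[0.109, 0.994, 0.001], [0.955, -0.105, 0.276], [0.274, -0.029, -0.961]], 't': [-227.709, -434.075, 244.378]} [372.4 187.9 354.9]
```

View pics/w1.png

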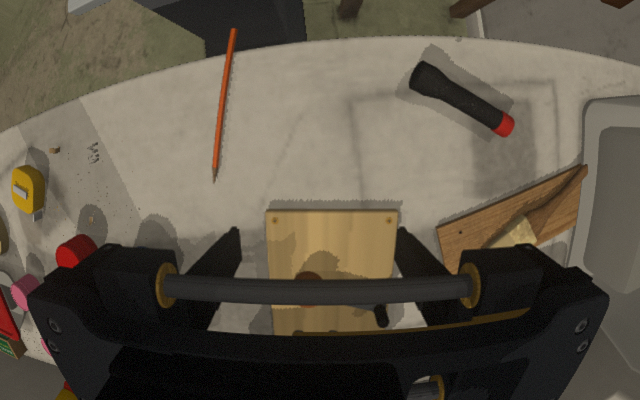

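The wrist view shows the jig's near edge, with corners at about (265,210) and (397,210), and the cam and knob behind the finger bar. I'll check the jig pose against these and also locate the red and pink tins near the targets.

```bash
python3 - <<'E'
from h import *
c=viewer.get_calibration('wrist')
a=onz(c,265,210,12,True);b=onz(c,397.5,209.5,12,True); print(a,b,np.hypot(*(a-b)[:2]))
y=(b-a)[:2];y/=np.hypot(*y);x=np.array([y[1],-y[0]]);mid=(a+b)[:2]/2
t=mid+160*x-20*y; print('th',np.arctan2(x[1],x[0]),'seat',t,'pivot',t-59.4*x)
print('knob top? ',onz(c,383,322,66,True), 'knobbase',onz(c,375,305,32,True))
c=viewer.get_calibration('top')
for p in[(362,216),(446,184),(435,138)]: print(onz(c,*p,50).round())
E
```

```text
[477.74514829 114.90710114  12.        ] [494.2792123  271.15512107  12.        ] 157.12039652092037
th -0.10542700432798184 seat [643.01917909 156.30506682] pivot [583.94898459 162.55583645]
knob top?  [615.34735722 240.43065026  66.        ] knobbase [613.36030064 236.19021162  32.        ]
[ 518. -192.   50.]
[ 591. -402.   50.]
[ 709. -384.   50.]
```

Emit:
{"api": "play_rows", "payload": {
  "targets": [
    {"jaw": 0,"x": 93,"y": -259,"z": -82,"rx": 0,"ry": 0,"rz": 0},
    {"jaw": 0,"x": 93,"y": -259,"z": -82,"rx": 0,"ry": 0,"rz": 0},
    {"jaw": 0,"x": 93,"y": -259,"z": -82,"rx": 0,"ry": 0,"rz": 0},
    {"jaw": 0,"x": 93,"y": -259,"z": -82,"rx": 0,"ry": 0,"rz": 0},
    {"jaw": 0,"x": 93,"y": -259,"z": -82,"rx": 0,"ry": 0,"rz": 0},
    {"jaw": 0,"x": 93,"y": -259,"z": -82,"rx": 0,"ry": 0,"rz": 0},
    {"jaw": 0,"x": 93,"y": -259,"z": -82,"rx": 0,"ry": 0,"rz": 0}
  ]
}}

```text
clock: 2.28
position: [543.0, -77.6, 180.3]
orientation: [-0.168, -3.137, -0.001]
force: [1.0, 0.3, 0.4]
grip_width: 95.0
```

Both views agree on the jig: seat (643,156.4), yaw −0.106. Next is one close look at tin A.

```bash
cat >> h.py <<'E'
def tinlook(fn,zt=50):
    im,c=grab('wrist',fn); hsv=cv2.cvtColor(im,cv2.COLOR_RGB2HSV)
    m=cv2.inRange(hsv,(10,100,70),(24,255,255))
    n,l,s,ce=cv2.connectedComponentsWithStats(m)
    for i in range(1,n):
        if s[i,4]>150:
            ys,xs=np.where(l==i); W=np.array([onz(c,x,y,zt,True)[:2] for x,y in zip(xs,ys)],np.float32)
            (cx,cy),rad=cv2.minEnclosingCircle(W); print(s[i].tolist(),'circle',round(cx,1),round(cy,1),round(rad,1))
E
python3 - <<'E'
from h import *
tinlook('w2.png')
E
```

```text
[451, 0, 14, 72, 423] circle 411.7 43.7 31.0
[57, 51, 68, 76, 3692] circle 410.8 -265.2 43.8
[489, 117, 116, 151, 12002] circle 558.4 143.4 101.0
[0, 144, 33, 73, 1191] circle 476.3 -422.0 51.8
[620, 145, 20, 74, 1230] circle 550.0 287.1 46.9
[275, 176, 79, 77, 4631] circle 542.9 -80.8 31.0
[460, 264, 20, 44, 292] circle 629.4 53.6 26.5
[0, 337, 36, 34, 172] circle 730.4 -620.2 60.3
```

View pics/w2.png

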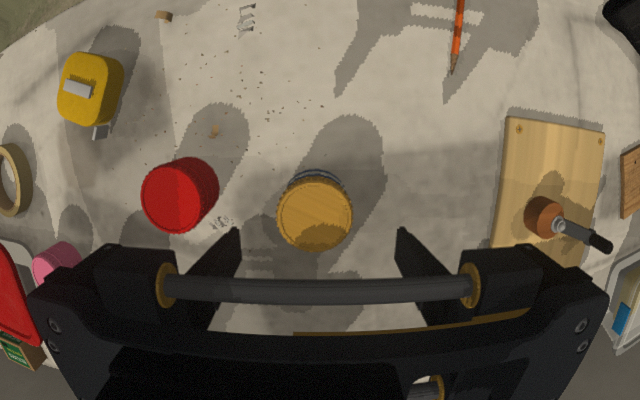

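The lid of tin A is a 31 mm radius circle at about (315,214), which puts it at world (543,−80). It is centred between the fingers, so I'll descend, grip and lift.

Emit:
{"api": "play_rows", "payload": {
  "targets": [
    {"jaw": 0,"x": 0,"y": -1,"z": -50,"rx": 0,"ry": 0,"rz": 0},
    {"jaw": 0,"x": 0,"y": -1,"z": -90,"rx": 0,"ry": 0,"rz": 0},
    {"jaw": 0,"x": 0,"y": -1,"z": -90,"rx": 0,"ry": 0,"rz": 0},
    {"jaw": 1,"x": 0,"y": -1,"z": -90,"rx": 0,"ry": 0,"rz": 0},
    {"jaw": 1,"x": 0,"y": -1,"z": -90,"rx": 0,"ry": 0,"rz": 0},
    {"jaw": 1,"x": 0,"y": -1,"z": -90,"rx": 0,"ry": 0,"rz": 0},
    {"jaw": 1,"x": 0,"y": -1,"z": -90,"rx": 0,"ry": 0,"rz": 0},
    {"jaw": 1,"x": 0,"y": -1,"z": -90,"rx": 0,"ry": 0,"rz": 0},
    {"jaw": 1,"x": 0,"y": -1,"z": -90,"rx": 0,"ry": 0,"rz": 0},
    {"jaw": 1,"x": 0,"y": -1,"z": -90,"rx": 0,"ry": 0,"rz": 0}
  ],
  "newtons": 30
}}

```text
clock: 3.58
position: [543.5, -80.2, 91.1]
orientation: [0.171, 3.136, -0.0]
force: [-2.7, 0.4, 5.4]
grip_width: 59.5
```

Emit:
{"api": "play_rows", "payload": {
  "targets": [
    {"jaw": 1,"x": 0,"y": 0,"z": 20,"rx": 0,"ry": 0,"rz": 0},
    {"jaw": 1,"x": 0,"y": 0,"z": 50,"rx": 0,"ry": 0,"rz": 0},
    {"jaw": 1,"x": 0,"y": 0,"z": 60,"rx": 0,"ry": 0,"rz": 0},
    {"jaw": 1,"x": 0,"y": 0,"z": 60,"rx": 0,"ry": 0,"rz": 0},
    {"jaw": 1,"x": 0,"y": 0,"z": 60,"rx": 0,"ry": 0,"rz": 0},
    {"jaw": 1,"x": 0,"y": 0,"z": 60,"rx": 0,"ry": 0,"rz": 0},
    {"jaw": 1,"x": 0,"y": 0,"z": 60,"rx": 0,"ry": 0,"rz": 0}
  ]
}}

```text
clock: 4.45
position: [542.6, -79.9, 149.4]
orientation: [-0.171, -3.135, -0.0]
force: [-0.4, -0.5, -1.0]
grip_width: 59.3
```

Emit:
{"api": "play_rows", "payload": {
  "targets": [
    {"jaw": 1,"x": 0,"y": 0,"z": 0,"rx": 0,"ry": 0,"rz": 0},
    {"jaw": 1,"x": 0,"y": 0,"z": 0,"rx": 0,"ry": 0,"rz": 0}
  ]
}}

```text
clock: 4.7
position: [543.0, -80.0, 150.1]
orientation: [-0.171, -3.137, -0.0]
force: [-0.6, 0.5, -1.8]
grip_width: 59.6
```

Emit:
{"api": "play_rows", "payload": {
  "targets": [
    {"jaw": 1,"x": 0,"y": 0,"z": 0,"rx": 0,"ry": 0,"rz": 0},
    {"jaw": 1,"x": 0,"y": 0,"z": 0,"rx": 0,"ry": 0,"rz": 0}
  ]
}}

```text
clock: 4.95
position: [543.0, -80.0, 150.3]
orientation: [0.171, 3.137, -0.0]
force: [0.1, -0.5, -1.5]
grip_width: 59.7
```

Tin A reads about −1.4 N, so it looks like the light one. I'll put it back where it stood and go to tin B.

Emit:
{"api": "play_rows", "payload": {
  "targets": [
    {"jaw": 1,"x": 0,"y": 0,"z": -40,"rx": 0,"ry": 0,"rz": 0},
    {"jaw": 1,"x": 0,"y": 0,"z": -55,"rx": 0,"ry": 0,"rz": 0},
    {"jaw": 1,"x": 0,"y": 0,"z": -60,"rx": 0,"ry": 0,"rz": 0},
    {"jaw": 1,"x": 0,"y": 0,"z": -60,"rx": 0,"ry": 0,"rz": 0},
    {"jaw": 1,"x": 0,"y": 0,"z": -60,"rx": 0,"ry": 0,"rz": 0},
    {"jaw": 0.15,"x": 0,"y": 0,"z": -60,"rx": 0,"ry": 0,"rz": 0},
    {"jaw": 0.15,"x": 0,"y": 0,"z": -60,"rx": 0,"ry": 0,"rz": 0},
    {"jaw": 0.15,"x": 0,"y": 0,"z": -60,"rx": 0,"ry": 0,"rz": 0},
    {"jaw": 0.15,"x": 0,"y": 0,"z": -20,"rx": 0,"ry": 0,"rz": 0},
    {"jaw": 0.15,"x": 0,"y": 0,"z": 20,"rx": 0,"ry": 0,"rz": 0}
  ]
}}

```text
clock: 6.2
position: [542.5, -79.9, 170.5]
orientation: [-0.171, -3.135, -0.001]
force: [0.5, -0.7, -0.5]
grip_width: 80.7
```

Emit:
{"api": "play_rows", "payload": {
  "targets": [
    {"jaw": 0.15,"x": 65,"y": -218,"z": 10,"rx": 0,"ry": 0,"rz": 0},
    {"jaw": 0.15,"x": 65,"y": -218,"z": 10,"rx": 0,"ry": 0,"rz": 0},
    {"jaw": 0.15,"x": 65,"y": -218,"z": 10,"rx": 0,"ry": 0,"rz": 0},
    {"jaw": 0.15,"x": 65,"y": -218,"z": 10,"rx": 0,"ry": 0,"rz": 0},
    {"jaw": 0.15,"x": 65,"y": -218,"z": 10,"rx": 0,"ry": 0,"rz": 0},
    {"jaw": 0.15,"x": 65,"y": -218,"z": 10,"rx": 0,"ry": 0,"rz": 0},
    {"jaw": 0.15,"x": 65,"y": -218,"z": 10,"rx": 0,"ry": 0,"rz": 0}
  ]
}}

```text
clock: 7.08
position: [607.8, -296.6, 179.9]
orientation: [-0.169, -3.136, -0.001]
force: [0.2, 0.6, 0.1]
grip_width: 80.5
```

```bash
python3 - <<'E'
from h import *
tinlook('w3.png')
E
```

```text
[263, 0, 64, 13, 510] circle 444.7 -296.6 22.8
[69, 36, 86, 100, 3547] circle 477.9 -459.8 48.6
[606, 71, 34, 159, 3203] circle 582.0 79.1 98.9
[520, 86, 54, 68, 2877] circle 544.8 -87.2 34.9
[273, 176, 79, 77, 4609] circle 607.3 -301.7 30.9
[176, 265, 19, 45, 257] circle 665.3 -423.2 26.0
[441, 264, 19, 46, 369] circle 691.2 -186.2 26.3
[268, 311, 252, 25, 1041] circle 733.9 -225.2 131.6
```

View pics/w3.png

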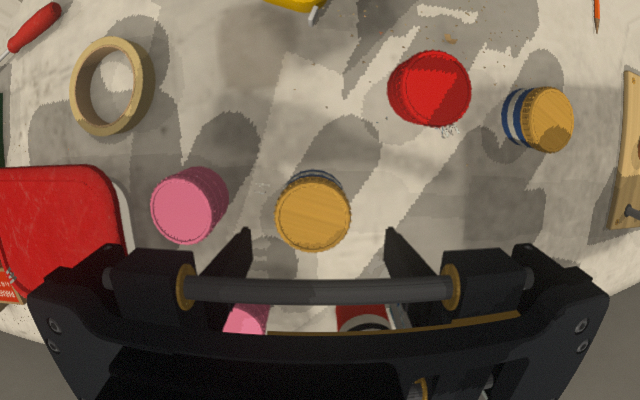

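Tin B's lid is a 31 mm radius circle at about (312,214), world (607.5,−300.5). Tin A is upright at (540,120). The pink tin at (190,205) is clear of the fingers.

Emit:
{"api": "play_rows", "payload": {
  "targets": [
    {"jaw": 0.15,"x": 0,"y": -2,"z": -50,"rx": 0,"ry": 0,"rz": 0},
    {"jaw": 0.15,"x": 0,"y": -2,"z": -90,"rx": 0,"ry": 0,"rz": 0},
    {"jaw": 0.15,"x": 0,"y": -2,"z": -90,"rx": 0,"ry": 0,"rz": 0},
    {"jaw": 0.15,"x": 0,"y": -2,"z": -90,"rx": 0,"ry": 0,"rz": 0},
    {"jaw": 1,"x": 0,"y": -2,"z": -90,"rx": 0,"ry": 0,"rz": 0},
    {"jaw": 1,"x": 0,"y": -2,"z": -90,"rx": 0,"ry": 0,"rz": 0},
    {"jaw": 1,"x": 0,"y": -2,"z": -90,"rx": 0,"ry": 0,"rz": 0},
    {"jaw": 1,"x": 0,"y": -2,"z": -90,"rx": 0,"ry": 0,"rz": 0},
    {"jaw": 1,"x": 0,"y": -2,"z": -90,"rx": 0,"ry": 0,"rz": 0},
    {"jaw": 1,"x": 0,"y": -2,"z": -90,"rx": 0,"ry": 0,"rz": 0}
  ],
  "newtons": 35
}}

```text
clock: 8.38
position: [608.7, -300.6, 91.8]
orientation: [0.171, 3.135, -0.002]
force: [-0.8, 0.6, 6.0]
grip_width: 59.5
```

Emit:
{"api": "play_rows", "payload": {
  "targets": [
    {"jaw": 1,"x": 0,"y": 0,"z": 20,"rx": 0,"ry": 0,"rz": 0},
    {"jaw": 1,"x": 0,"y": 0,"z": 50,"rx": 0,"ry": 0,"rz": 0},
    {"jaw": 1,"x": 0,"y": 0,"z": 80,"rx": 0,"ry": 0,"rz": 0},
    {"jaw": 1,"x": 0,"y": 0,"z": 90,"rx": 0,"ry": 0,"rz": 0},
    {"jaw": 1,"x": 0,"y": 0,"z": 90,"rx": 0,"ry": 0,"rz": 0},
    {"jaw": 1,"x": 0,"y": 0,"z": 90,"rx": 0,"ry": 0,"rz": 0},
    {"jaw": 1,"x": 0,"y": 0,"z": 90,"rx": 0,"ry": 0,"rz": 0},
    {"jaw": 1,"x": 0,"y": 0,"z": 90,"rx": 0,"ry": 0,"rz": 0}
  ]
}}

```text
clock: 9.38
position: [607.7, -299.8, 179.1]
orientation: [-0.171, -3.135, -0.001]
force: [-0.4, 0.0, -3.8]
grip_width: 59.8
```

Emit:
{"api": "play_rows", "payload": {
  "targets": [
    {"jaw": 1,"x": 0,"y": 0,"z": 0,"rx": 0,"ry": 0,"rz": 0},
    {"jaw": 1,"x": 0,"y": 0,"z": 0,"rx": 0,"ry": 0,"rz": 0}
  ]
}}

```text
clock: 9.62
position: [608.1, -300.0, 180.2]
orientation: [0.171, 3.137, -0.0]
force: [-0.7, 0.1, -3.7]
grip_width: 59.2
```

Tin B reads about −3.75 N (0.38 kg), so it is the heavy one. I'll carry it above the jig.

Emit:
{"api": "play_rows", "payload": {
  "targets": [
    {"jaw": 1,"x": -5,"y": 40,"z": 0,"rx": 0,"ry": 0,"rz": 0},
    {"jaw": 1,"x": -5,"y": 90,"z": 0,"rx": 0,"ry": 0,"rz": 0},
    {"jaw": 1,"x": -5,"y": 140,"z": 0,"rx": 0,"ry": 0,"rz": 0},
    {"jaw": 1,"x": -5,"y": 190,"z": 0,"rx": 0,"ry": 0,"rz": 0},
    {"jaw": 1,"x": 0,"y": 240,"z": 0,"rx": 0,"ry": 0,"rz": 0},
    {"jaw": 1,"x": 5,"y": 290,"z": 0,"rx": 0,"ry": 0,"rz": 0},
    {"jaw": 1,"x": 10,"y": 340,"z": 0,"rx": 0,"ry": 0,"rz": 0},
    {"jaw": 1,"x": 20,"y": 390,"z": 0,"rx": 0,"ry": 0,"rz": 0},
    {"jaw": 1,"x": 28,"y": 430,"z": 0,"rx": 0,"ry": 0,"rz": 0},
    {"jaw": 1,"x": 31,"y": 457,"z": 0,"rx": 0,"ry": 0,"rz": 0}
  ]
}}

```text
clock: 10.88
position: [639.3, 159.0, 180.5]
orientation: [0.168, 3.136, 0.0]
force: [0.5, -0.3, -2.8]
grip_width: 59.6
```

Emit:
{"api": "play_rows", "payload": {
  "targets": [
    {"jaw": 1,"x": 0,"y": 0,"z": -20,"rx": 0,"ry": 0,"rz": 0},
    {"jaw": 1,"x": 0,"y": 0,"z": -20,"rx": 0,"ry": 0,"rz": 0},
    {"jaw": 1,"x": 0,"y": 0,"z": -20,"rx": 0,"ry": 0,"rz": 0},
    {"jaw": 1,"x": 0,"y": 0,"z": -20,"rx": 0,"ry": 0,"rz": 0}
  ]
}}

```text
clock: 11.38
position: [639.4, 156.1, 160.8]
orientation: [0.173, 3.136, 0.0]
force: [0.3, 0.5, -3.6]
grip_width: 59.5
```

```bash
python3 - <<'E'
from h import *
a,c=grab('wrist','w4.png')
b,d=grab('top','top4.png'); 
s=r.sense(); print(s['position'],s['force'])
w=cv2.resize(a[150:380,180:460],None,fx=1.5,fy=1.5)
t=cv2.resize(b[140:250,160:270],None,fx=3,fy=3)
h=max(w.shape[0],t.shape[0]); pad=lambda q:cv2.copyMakeBorder(q,0,h-q.shape[0],0,0,cv2.BORDER_CONSTANT)
cv2.imwrite('pics/m4.png',np.hstack([pad(w),pad(t)])[:,:,::-1])
E
```

```text
[639.40317787 156.41717636 160.99217783] [-0.15721062  0.3703271  -4.21544181]
```

View pics/m4.png

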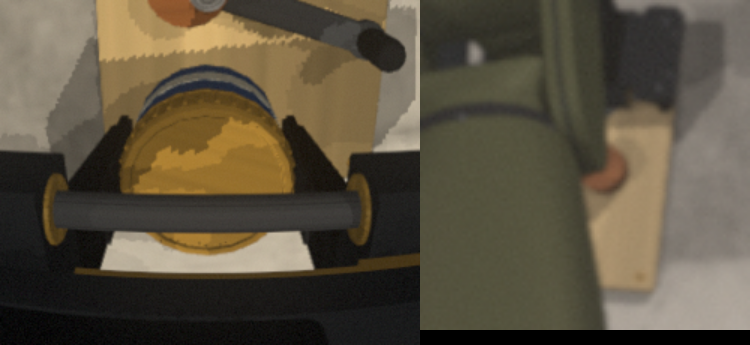

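The tin hangs upright between the pads, the cam and lever are clear of the fingers, and the knob top is at about wrist (436,183). Now I'll lower it.

```bash
python3 - <<'E'
from h import *
c=viewer.get_calibration('wrist'); k=onz(c,434,182,66,True); print(k)
R=np.array([[np.cos(.106),np.sin(.106)],[-np.sin(.106),np.cos(.106)]])
q=R@(k[:2]-[643,156.4])+[59.4,0]; print(np.hypot(*q),np.arctan2(q[1],q[0])-1.24)
p=onz(c,180+207/1.5,150+2,36,True); print('pivot?',p)
E
```

```text
[613.2819658  235.00146193  66.        ]
89.8163941115179 -0.10807895765672426
pivot? [590.73184305 161.32750228  36.        ]
```

Emit:
{"api": "play_rows", "payload": {
  "targets": [
    {"jaw": 1,"x": 0,"y": 0,"z": -25,"rx": 0,"ry": 0,"rz": 0},
    {"jaw": 1,"x": 0,"y": 0,"z": -40,"rx": 0,"ry": 0,"rz": 0},
    {"jaw": 1,"x": 0,"y": 0,"z": -50,"rx": 0,"ry": 0,"rz": 0},
    {"jaw": 1,"x": 0,"y": 0,"z": -54,"rx": 0,"ry": 0,"rz": 0},
    {"jaw": 1,"x": 0,"y": 0,"z": -54,"rx": 0,"ry": 0,"rz": 0},
    {"jaw": 1,"x": 0,"y": 0,"z": -54,"rx": 0,"ry": 0,"rz": 0}
  ]
}}

```text
clock: 12.22
position: [639.6, 157.1, 107.1]
orientation: [0.171, 3.136, 0.0]
force: [0.8, 0.0, -4.2]
grip_width: 59.9
```

Emit:
{"api": "play_rows", "payload": {
  "targets": [
    {"jaw": 1,"x": 0,"y": 0,"z": -2,"rx": 0,"ry": 0,"rz": 0},
    {"jaw": 1,"x": 0,"y": 0,"z": -3,"rx": 0,"ry": 0,"rz": 0},
    {"jaw": 1,"x": 0,"y": 0,"z": -3,"rx": 0,"ry": 0,"rz": 0}
  ]
}}

```text
clock: 12.6
position: [639.2, 157.0, 103.8]
orientation: [0.171, 3.137, 0.0]
force: [-0.9, -0.6, -1.1]
grip_width: 59.7
```

Emit:
{"api": "play_rows", "payload": {
  "targets": [
    {"jaw": 1,"x": 0,"y": 0,"z": -1,"rx": 0,"ry": 0,"rz": 0},
    {"jaw": 1,"x": 0,"y": 0,"z": -2,"rx": 0,"ry": 0,"rz": 0},
    {"jaw": 1,"x": 0,"y": 0,"z": -2,"rx": 0,"ry": 0,"rz": 0}
  ]
}}

```text
clock: 12.98
position: [639.3, 157.1, 103.7]
orientation: [-0.171, -3.137, 0.0]
force: [-7.6, -0.9, 9.9]
grip_width: 59.3
```

Emit:
{"api": "play_rows", "payload": {
  "targets": [
    {"jaw": 1,"x": 0,"y": 0,"z": 2,"rx": 0,"ry": 0,"rz": 0},
    {"jaw": 0.15,"x": 0,"y": 0,"z": 2,"rx": 0,"ry": 0,"rz": 0},
    {"jaw": 0.15,"x": 0,"y": 0,"z": 2,"rx": 0,"ry": 0,"rz": 0},
    {"jaw": 0.15,"x": 0,"y": 0,"z": 2,"rx": 0,"ry": 0,"rz": 0},
    {"jaw": 0.15,"x": 0,"y": 0,"z": 2,"rx": 0,"ry": 0,"rz": 0},
    {"jaw": 0.15,"x": 0,"y": 0,"z": 30,"rx": 0,"ry": 0,"rz": 0},
    {"jaw": 0.15,"x": 0,"y": 0,"z": 70,"rx": 0,"ry": 0,"rz": 0},
    {"jaw": 0.15,"x": -50,"y": 0,"z": 100,"rx": 0,"ry": 0,"rz": 0},
    {"jaw": 0.15,"x": -50,"y": 0,"z": 100,"rx": 0,"ry": 0,"rz": 0},
    {"jaw": 0.15,"x": -50,"y": 0,"z": 100,"rx": 0,"ry": 0,"rz": 0}
  ]
}}

```text
clock: 14.22
position: [589.2, 157.0, 201.1]
orientation: [0.171, 3.136, 0.0]
force: [-0.2, -0.2, -0.6]
grip_width: 80.7
```

Emit:
{"api": "play_rows", "payload": {
  "targets": [
    {"jaw": 0.15,"x": -90,"y": 0,"z": 40,"rx": 0,"ry": 0,"rz": 0},
    {"jaw": 0.15,"x": -140,"y": 0,"z": 70,"rx": 0,"ry": 0,"rz": 0},
    {"jaw": 0.15,"x": -140,"y": 0,"z": 70,"rx": 0,"ry": 0,"rz": 0},
    {"jaw": 0.15,"x": -140,"y": 0,"z": 70,"rx": 0,"ry": 0,"rz": 0}
  ]
}}

```text
clock: 14.72
position: [449.1, 157.2, 271.8]
orientation: [0.17, 3.135, 0.001]
force: [0.1, -0.8, 0.2]
grip_width: 80.7
```

```bash
python3 - <<'E'
from h import *
b,d=grab('top','top5.png'); a,c=grab('scene','scene5.png')
t=cv2.resize(b[140:250,160:270],None,fx=4,fy=4,interpolation=cv2.INTER_CUBIC); s=cv2.resize(a[140:230,190:330],None,fx=2.5,fy=2.5)
h=440; pad=lambda q:cv2.copyMakeBorder(q,0,h-q.shape[0],0,0,cv2.BORDER_CONSTANT)
cv2.imwrite('pics/m5.png',np.hstack([pad(t),pad(s)])[:,:,::-1])
E
```

```text
(no output)
```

View pics/m5.png

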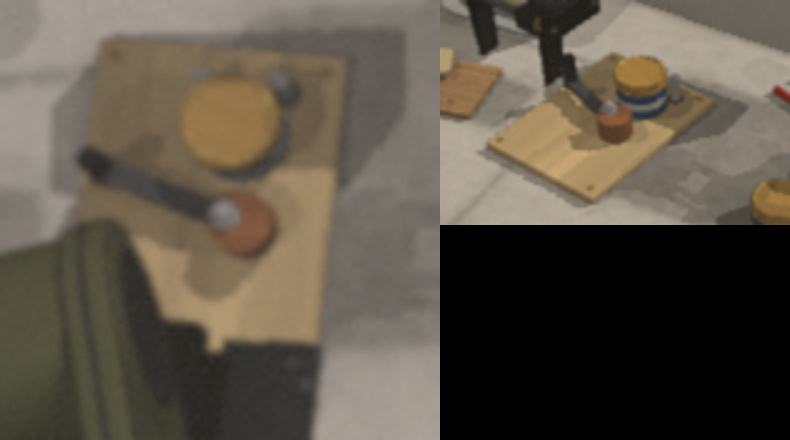

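The tin stands upright between the cam and the pins, with its lid at about (231,122) in the crop. The knob top is at about (92,160). I'll turn the jaws along the knob's path and go above the knob.

Emit:
{"api": "play_rows", "payload": {
  "targets": [
    {"jaw": 0.4,"x": 40,"y": 20,"z": 0,"rx": 0,"ry": 0,"rz": -0.18},
    {"jaw": 0.4,"x": 80,"y": 40,"z": 0,"rx": 0,"ry": 0,"rz": -0.36},
    {"jaw": 0.4,"x": 110,"y": 55,"z": -20,"rx": 0,"ry": 0,"rz": -0.54},
    {"jaw": 0.4,"x": 140,"y": 70,"z": -40,"rx": 0,"ry": 0,"rz": -0.72},
    {"jaw": 0.4,"x": 160,"y": 80,"z": -60,"rx": 0,"ry": 0,"rz": -0.9},
    {"jaw": 0.4,"x": 168,"y": 84,"z": -80,"rx": 0,"ry": 0,"rz": -1.08},
    {"jaw": 0.4,"x": 168,"y": 84,"z": -100,"rx": 0,"ry": 0,"rz": -1.26},
    {"jaw": 0.4,"x": 168,"y": 84,"z": -112,"rx": 0,"ry": 0,"rz": -1.44},
    {"jaw": 0.4,"x": 168,"y": 84,"z": -112,"rx": 0,"ry": 0,"rz": -1.62},
    {"jaw": 0.4,"x": 168,"y": 84,"z": -112,"rx": 0,"ry": 0,"rz": -1.8}
  ],
  "newtons": 15
}}

```text
clock: 16.08
position: [617.5, 240.5, 155.8]
orientation: [-2.568, -1.807, 0.006]
force: [0.2, -0.5, -0.3]
grip_width: 56.7
```

Emit:
{"api": "play_rows", "payload": {
  "targets": [
    {"jaw": 0.4,"x": 0,"y": 0,"z": 0,"rx": 0,"ry": 0,"rz": -0.06},
    {"jaw": 0.4,"x": 0,"y": 0,"z": 0,"rx": 0,"ry": 0,"rz": -0.06},
    {"jaw": 0.4,"x": 0,"y": 0,"z": 0,"rx": 0,"ry": 0,"rz": -0.06}
  ]
}}

```text
clock: 16.45
position: [617.3, 240.7, 157.7]
orientation: [-2.616, -1.739, 0.003]
force: [-0.3, 0.7, 0.2]
grip_width: 57.0
```

```bash
python3 - <<'E'
from h import *
s=r.sense(); print(s['position'],s['orientation'],s['joint_pos'])
a,c=grab('wrist'); cv2.imwrite('pics/w6.png',cv2.resize(a[120:400,120:520],None,fx=1.5,fy=1.5)[:,:,::-1])
d=viewer.get_calibration('top'); print('lid',onz(d,217.4,170.2,62),'knob',onz(d,182.6,179.6,66))
E
```

```text
[617.28412047 240.73065487 157.71177306] [-2.61587189 -1.73883646  0.0028917 ] [ 2.90868648e-01  2.63321926e-01  1.72566113e+00 -4.44387015e-05
  1.15452202e+00  6.88368106e-01]
lid [637.94137897 156.1738587   62.        ] knob [615.93646576 239.10243042  66.        ]
```

View pics/w6.png

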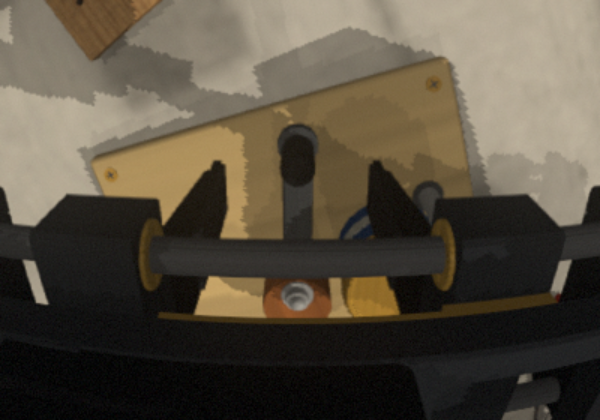

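```bash
python3 - <<'E'
from h import *
c=viewer.get_calibration('wrist'); print(onz(c,120+298/1.5,120+172/1.5,66,True),'pivot',onz(c,120+298/1.5,120+293/1.5,42,True))
E
```

```text
[618.18955311 240.12140249  66.        ] pivot [585.90005065 162.83773594  42.        ]
```

The knob top casts to (618,240), right under the grasp axis, and the pivot to about (585,163). I'll descend and close on the knob.

Emit:
{"api": "play_rows", "payload": {
  "targets": [
    {"jaw": 0.4,"x": 0,"y": 0,"z": -20,"rx": 0,"ry": 0,"rz": 0},
    {"jaw": 0.4,"x": 0,"y": 0,"z": -40,"rx": 0,"ry": 0,"rz": 0},
    {"jaw": 0.4,"x": 0,"y": 0,"z": -42,"rx": 0,"ry": 0,"rz": 0},
    {"jaw": 0.4,"x": 0,"y": 0,"z": -42,"rx": 0,"ry": 0,"rz": 0},
    {"jaw": 1,"x": 0,"y": 0,"z": -42,"rx": 0,"ry": 0,"rz": 0},
    {"jaw": 1,"x": 0,"y": 0,"z": -42,"rx": 0,"ry": 0,"rz": 0},
    {"jaw": 1,"x": 0,"y": 0,"z": -42,"rx": 0,"ry": 0,"rz": 0},
    {"jaw": 1,"x": 0,"y": 0,"z": -42,"rx": 0,"ry": 0,"rz": 0},
    {"jaw": 1,"x": 0,"y": 0,"z": -42,"rx": 0,"ry": 0,"rz": 0}
  ],
  "newtons": 15
}}

```text
clock: 17.62
position: [617.1, 241.0, 117.4]
orientation: [2.617, 1.738, 0.0]
force: [0.4, -0.5, 1.3]
grip_width: 15.3
```

```bash
python3 - <<'E'
import numpy as np
p=np.array([584.5,162.7]); a0=np.arctan2(241-162.7,617-584.5)
for d in np.arange(0.1,2.01,0.1):
    a=a0+d; print(round(d,2),(85*np.array([np.cos(a)-np.cos(a0),np.sin(a)-np.sin(a0)])).round(1))
print(a0)
E
```

```text
0.1 [-8.   2.9]
0.2 [-16.2   4.9]
0.3 [-24.7   6.1]
0.4 [-33.1   6.5]
0.5 [-41.6   6. ]
0.6 [-50.    4.7]
0.7 [-58.2   2.5]
0.8 [-66.2  -0.4]
0.9 [-73.8  -4.2]
1.0 [-81.   -8.7]
1.1 [-87.8 -13.9]
1.2 [-93.9 -19.7]
1.3 [-99.5 -26.1]
1.4 [-104.4  -33.1]
1.5 [-108.6  -40.4]
1.6 [-112.   -48.2]
1.7 [-114.6  -56.3]
1.8 [-116.4  -64.6]
1.9 [-117.4  -73.1]
2.0 [-117.5  -81.5]
1.177366244273058
```

Emit:
{"api": "play_rows", "payload": {
  "targets": [
    {"jaw": 1,"x": -8,"y": 2.9,"z": 0,"rx": 0,"ry": 0,"rz": 0.1},
    {"jaw": 1,"x": -16.2,"y": 4.9,"z": 0,"rx": 0,"ry": 0,"rz": 0.2},
    {"jaw": 1,"x": -24.7,"y": 6.1,"z": 0,"rx": 0,"ry": 0,"rz": 0.3},
    {"jaw": 1,"x": -33.1,"y": 6.5,"z": 0,"rx": 0,"ry": 0,"rz": 0.4},
    {"jaw": 1,"x": -41.6,"y": 6,"z": 0,"rx": 0,"ry": 0,"rz": 0.5},
    {"jaw": 1,"x": -50,"y": 4.7,"z": 0,"rx": 0,"ry": 0,"rz": 0.6},
    {"jaw": 1,"x": -58.2,"y": 2.5,"z": 0,"rx": 0,"ry": 0,"rz": 0.7},
    {"jaw": 1,"x": -66.2,"y": -0.4,"z": 0,"rx": 0,"ry": 0,"rz": 0.8},
    {"jaw": 1,"x": -66.2,"y": -0.4,"z": 0,"rx": 0,"ry": 0,"rz": 0.8}
  ]
}}

```text
clock: 18.75
position: [550.6, 240.5, 117.4]
orientation: [1.734, 2.619, 0.0]
force: [-0.2, 0.3, 0.5]
grip_width: 15.9
```

Emit:
{"api": "play_rows", "payload": {
  "targets": [
    {"jaw": 1,"x": -7.6,"y": -3.8,"z": 0,"rx": 0,"ry": 0,"rz": 0.1},
    {"jaw": 1,"x": -14.8,"y": -8.3,"z": 0,"rx": 0,"ry": 0,"rz": 0.2},
    {"jaw": 1,"x": -21.6,"y": -13.5,"z": 0,"rx": 0,"ry": 0,"rz": 0.3},
    {"jaw": 1,"x": -27.7,"y": -19.3,"z": 0,"rx": 0,"ry": 0,"rz": 0.4},
    {"jaw": 1,"x": -33.3,"y": -25.7,"z": 0,"rx": 0,"ry": 0,"rz": 0.5},
    {"jaw": 1,"x": -38.2,"y": -32.7,"z": 0,"rx": 0,"ry": 0,"rz": 0.6},
    {"jaw": 1,"x": -42.4,"y": -40,"z": 0,"rx": 0,"ry": 0,"rz": 0.7},
    {"jaw": 1,"x": -45.8,"y": -47.8,"z": 0,"rx": 0,"ry": 0,"rz": 0.8},
    {"jaw": 1,"x": -45.8,"y": -47.8,"z": 0,"rx": 0,"ry": 0,"rz": 0.8}
  ]
}}

```text
clock: 19.88
position: [505.0, 192.7, 117.3]
orientation: [-0.581, -3.087, -0.0]
force: [-1.1, 0.9, 0.4]
grip_width: 15.6
```

Emit:
{"api": "play_rows", "payload": {
  "targets": [
    {"jaw": 1,"x": -2.6,"y": -8.1,"z": 0,"rx": 0,"ry": 0,"rz": 0.1},
    {"jaw": 1,"x": -4.4,"y": -16.4,"z": 0,"rx": 0,"ry": 0,"rz": 0.2},
    {"jaw": 1,"x": -5,"y": -20.6,"z": 0,"rx": 0,"ry": 0,"rz": 0.25},
    {"jaw": 1,"x": -5.4,"y": -24.9,"z": 0,"rx": 0,"ry": 0,"rz": 0.3},
    {"jaw": 1,"x": -5.4,"y": -24.9,"z": 0,"rx": 0,"ry": 0,"rz": 0.3}
  ]
}}

```text
clock: 20.5
position: [499.6, 168.0, 117.3]
orientation: [-0.112, -3.139, 0.0]
force: [-2.0, 1.2, 0.7]
grip_width: 15.5
```

The angle reads about 1.945 by geometry. A few more mm should press it against the stop as a check.

Emit:
{"api": "play_rows", "payload": {
  "targets": [
    {"jaw": 1,"x": 0,"y": -2,"z": 0,"rx": 0,"ry": 0,"rz": 0.03},
    {"jaw": 1,"x": 0,"y": -4,"z": 0,"rx": 0,"ry": 0,"rz": 0.05},
    {"jaw": 1,"x": 0,"y": -4,"z": 0,"rx": 0,"ry": 0,"rz": 0.05}
  ]
}}

```text
clock: 20.88
position: [499.7, 166.8, 117.3]
orientation: [0.034, 3.141, 0.012]
force: [-1.6, 14.1, -1.9]
grip_width: 15.7
```

The reaction rose to 14 N, so the lever is at its stop. I'll relax, release and retreat.

Emit:
{"api": "play_rows", "payload": {
  "targets": [
    {"jaw": 1,"x": 0,"y": 2.5,"z": 0,"rx": 0,"ry": 0,"rz": 0},
    {"jaw": 0.6,"x": 0,"y": 2.5,"z": 0,"rx": 0,"ry": 0,"rz": 0},
    {"jaw": 0.5,"x": 0,"y": 2.5,"z": 0,"rx": 0,"ry": 0,"rz": 0},
    {"jaw": 0.5,"x": 0,"y": 2.5,"z": 0,"rx": 0,"ry": 0,"rz": 0},
    {"jaw": 0.5,"x": 0,"y": 2.5,"z": 0,"rx": 0,"ry": 0,"rz": 0},
    {"jaw": 0.5,"x": 0,"y": 2.5,"z": 40,"rx": 0,"ry": 0,"rz": 0},
    {"jaw": 0.5,"x": 0,"y": 2.5,"z": 90,"rx": 0,"ry": 0,"rz": 0},
    {"jaw": 0.5,"x": -50,"y": 2.5,"z": 140,"rx": 0,"ry": 0,"rz": 0},
    {"jaw": 0.5,"x": -90,"y": 2.5,"z": 160,"rx": 0,"ry": 0,"rz": 0},
    {"jaw": 0.5,"x": -90,"y": 2.5,"z": 160,"rx": 0,"ry": 0,"rz": 0}
  ]
}}

```text
clock: 22.12
position: [409.0, 166.7, 280.5]
orientation: [0.028, 3.135, 0.003]
force: [0.7, 0.1, -0.2]
grip_width: 47.6
```

Emit:
{"api": "play_rows", "payload": {
  "targets": [
    {"jaw": 0.5,"x": 0,"y": 60,"z": 20,"rx": 0,"ry": 0,"rz": 0},
    {"jaw": 0.5,"x": 0,"y": 110,"z": 20,"rx": 0,"ry": 0,"rz": 0},
    {"jaw": 0.5,"x": 0,"y": 160,"z": 20,"rx": 0,"ry": 0,"rz": 0},
    {"jaw": 0.5,"x": 0,"y": 200,"z": 20,"rx": 0,"ry": 0,"rz": 0},
    {"jaw": 0.5,"x": 0,"y": 200,"z": 20,"rx": 0,"ry": 0,"rz": 0},
    {"jaw": 0.5,"x": 0,"y": 200,"z": 20,"rx": 0,"ry": 0,"rz": 0}
  ]
}}

```text
clock: 22.88
position: [409.8, 365.9, 295.9]
orientation: [-0.03, -3.14, 0.003]
force: [-0.2, -0.0, 0.6]
grip_width: 47.4
```

```bash
python3 - <<'E'
from h import *
b,d=grab('top','top7.png'); a,c=grab('scene','scene7.png')
t=cv2.resize(b[110:290,165:425],None,fx=3,fy=3,interpolation=cv2.INTER_CUBIC); cv2.imwrite('pics/m7.png',t[:,:,::-1])
hsv=cv2.cvtColor(b,cv2.COLOR_RGB2HSV); m=cv2.inRange(hsv,(10,110,70),(22,255,255))
n,l,s,ce=cv2.connectedComponentsWithStats(m)
for i in range(1,n):
    if s[i,4]>200 and 150<s[i,1]<240: print(s[i].tolist(),ce[i].round(1),onz(d,*ce[i],50).round(1),onz(d,*ce[i],62).round(1))
b0=cv2.imread('pics/top0.png')[:,:,::-1]
for nm,(x0,x1,y0,y1) in {'pliers':(262,340,115,150),'tape':(385,425,240,285)}.items():
    print(nm,np.abs(b[y0:y1,x0:x1].astype(int)-b0[y0:y1,x0:x1]).mean())
print(r.sense()['clock'])
E
```

```text
[205, 158, 25, 23, 432] [216.9 168.7] [644.6 159.8  50. ] [641.7 157.4  62. ]
[304, 196, 23, 23, 405] [314.9 206.7] [543.6 -78.6  50. ] [541.8 -78.4  62. ]
pliers 1.3196581196581196
tape 1.2725925925925925
22.975
```

View pics/m7.png

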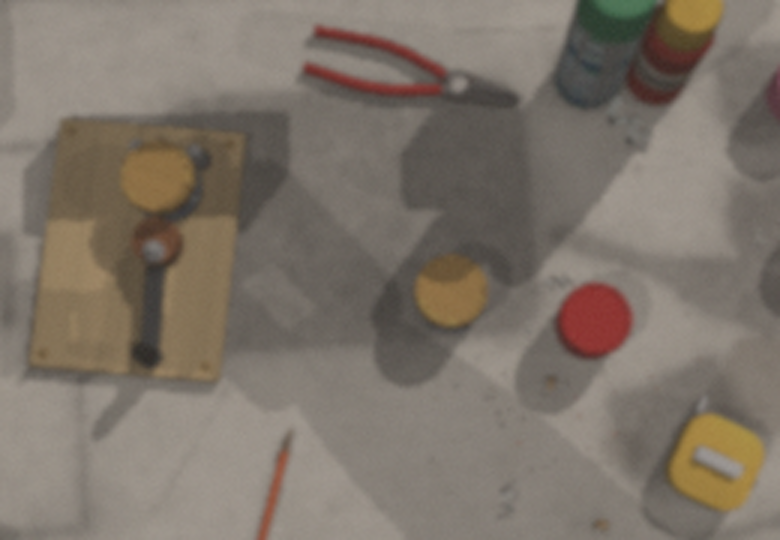

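The tin sits against both pins, the lever points along the jig's −x at its stop, and tin A stands where it was. The pliers and tape are unchanged, so I'm handing in.

```bash
python3 -c "
from h import *
print(r.finish_job())"
```

```text
the job is handed in; nothing more can be done
None
```

The heavier tin is clamped in the jig against its two pins with the cam lever fully home, and I handed the job in at about 23 s of the 72 s allowed.

**Weighing:** I lifted both tins clear of the bench. The one first at (543, −80) read about 1.4 N, and the one at (608, −300) read about 3.75 N (roughly 0.38 kg). I put the lighter one back where it stood and moved the heavier one to the jig.

**Clamping:** I set the heavy tin down about 4 mm short of the pins and swung the lever by its knob until it met the stop, where the reaction rose to 14 N at about 1.95 rad. I then released it and moved the arm clear.

**Last checks (top view after release):**
- **Heavy tin:** upright, with its lid centre at (641.7, 157.4). The seat measured (643, 156.4), so they agree within camera error.
- **Lever:** points along the jig's −x. I did not measure its angle again after letting go.
- **Lighter tin:** upright on the bench in its original place.
- **Pliers and tape measure:** unchanged from the first picture.

One rough reading of the knob from the wrist camera was about 5 mm off the others. A closer look cleared this up before I gripped it. No final check failed.

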